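Hold a spread snap ring at the groove of a centrifuge drive spindle

ROBOT

A 7-joint arm with a two-finger parallel gripper is mounted at the origin on a cart in front of the work surface, level with it; the furniture and walls round the work are solid. World frame = base frame: x ahead of the robot, y to its left, z up, the work surface at z = 0. Lengths are in mm, angles in rad, forces in N, time in s.
With the tool pointing down it reaches from about 425 to 1025 mm from the base axis. Payload 9.4 kg.
Tool frame: the origin (TCP) lies midway between the tips of the shut fingers; the grasp point (between the pads) lies 19 mm behind it (manip.grip_depth is the distance from the TCP to the grasp point, in mm); y points along the fingers, x is the direction in which the jaws open and shut, and the axes are right-handed (so a half turn about y gives the same grasp; the last joint's range is limited). The gripper opens to 85 mm and grips with 20 to 120 N. Pads are 22 mm wide; open, the fingers measure 114 mm over their backs; the gripper's body (76 mm by 85 mm) begins 54 mm behind the grasp point. The pads swing forward as they close: fully open they stand 13 mm farther back than shut.
Start: joints at [1.16, 0.599, -0.003, 1.599, 0.002, 0.943, -0.08], TCP at [237.526, -684.986, 231.275] pointing down, gripper open.
Joint ranges: [-2.57, 2.57], [-0.35, 1.97], [-1.29, 1.29], [0.11, 2.56], [-1.05, 4.19], [0.11, 1.86], [-2.63, 2.63]. Speed limits (rad/s): [2.22, 2.22, 3.01, 3.01, 3.14, 3.14, 3.14].

INTERFACE

Orientations are given as a rotation vector (axis times angle).
In Python, from rig import manip gives the robot as it stands.
- The arm moves only by the tool drive_tool, never from a script. Its argument "plan" is a list of rows, each an object with "claw": the closure in counts, from 0 (fully open) to 255 (shut); "translation": the shift along the world's x, y, z in mm, a list of three; "spin": the turn about the world's z in rad. A call has 1 to 20 rows; each row shifts and turns the commanded pose from where the row before left it; what a row does not reach is not made up. A row lasts 1/10 s, in which the tool goes at most 50 mm and 8.59 degrees, less where a joint would pass 70% of its speed; a pose out of reach is approached as far as the arm can. A call with a gripper value outside its range is refused whole. The fingers move at their own pace and stop on an object; the grip force is fixed at half the most. Time passes only in rows, so rows that do not move let the fingers close. It gives the time, the measured TCP pose, the force and the opening at its end, in the units of the state.
- manip.read_state(): the state, without advancing time (a new reading comes with each control period).
- manip.snapshot(name): name is "scene" or "top" or "wrist"; returns (picture, depth): 400x640x3 uint8, blue, green, red; 400x640 float32, mm along the optical axis (not along the pixel's ray), 0 where there is no reading.
- manip.camera_params(name): a dict with "camera_matrix" (3x3 intrinsics, pixels), "R" (3x3) and "t" (3): a world point X has camera coordinates R X + t. Camera axes: x right, y down, z forward; pixel columns grow to the right and rows downward; lengths in mm; the calibration is good to about 2 mm. A picture is of the moment at which its call begins: read the wrist's pose just before it. camera_params takes no time and is no camera call; for the wrist camera it gives the pose at the moment of the call.
- manip.hand_in(): hands the job in, once; it reports no verdict.
The state is a dict: "t": time; "q": joint angles; "qd": joint speeds; "joint_efforts": joint torques, N m; "ee_pos": TCP position; "eef_rot": TCP orientation; "ft_force": force on the tool from outside, world axes, zero at the start; "wrist_torque": the same for the moment, N m; "finger_gap": opening from 0.0 (shut) to 1.0 (fully open).
Only numpy, scipy, OpenCV 4.12 (cv2) and the standard library are available. Lean on these libraries where they do the work, as an engineer would, in place of code of your own. Each camera call takes 0.05 s, during which the arm holds its last target.

TASK

Take the ring pliers out of their stand by the two black handle grips, squeeze the handles fully together so that the snap ring on the tips opens wide, bring the open ring over the spindle stub and lower it gently until it lies around the groove, on or just above the steel collar. Finish while still holding the pliers there, upright and with the ring held fully spread: do not release the ring or let go of the pliers. Leave the other things on the table alone.

Things in the scene. Friction and masses are not known exactly. Their poses are not given: they have to be found in the camera images.
- handles (a point): Midway between the two black handle grips of the upright ring pliers (0.18 kg, 125 mm tall, tips down); pinch here. z is up, the grips lie either side along y, each 14 mm wide in x, from about 27 mm below to 22 mm above. Unsqueezed they lean apart: 50 mm over the outsides here, 56 at the top; squeezed fully, parallel and 24 mm (6 N against springs, then a hard stop; hold with 15 to 40 N)
- ring_hole (a point): Centre of the fully spread snap ring at half its thickness, fixed in the pliers: 17.5 mm along -x from the handles point and 98 mm below it; axes of the pliers. Dark flat spring steel ring, 3 mm thick, lying level, lugs on the plier tips. Closed it is 19 mm inside, too small for the stub; spread it clears a 25 mm circle here and is 48 mm wide along y
- spread (a joint): Angle of one handle of the ring pliers (the other mirrors it): 0 = unsqueezed, ring closed; 0.26 = fully squeezed, ring fully spread. Springs close it again
- stand: Fixed grey stand of the pliers, base 70 x 110 x 8 mm, origin at the centre of its underside; two posts 24 x 16 mm at y = -39 and +39 mm, 70 mm up to the pockets' floor and 79 mm to their rims; ring and tips hang between the posts (62 mm apart). The pliers' axes start parallel to the stand's
- groove (a point): Centre of the groove in the fixed upright spindle, 36.5 mm above the table; z is its axis. From below: plate 84 x 84 x 12 mm, grey housing 52 mm wide to 26 mm up, steel collar 33 mm wide to 34 mm up, groove 18 mm wide from 34 to 39 mm, stub 20 mm wide to 52 mm, taper to 9 mm wide at the top, 60 mm up. The ring may be put on from any side
- stub_top (a point): Middle of the top of the spindle stub, 60 mm above the table and 23.5 mm above the groove's centre
- timer: Small white bench timer, 64 x 62 x 22 mm, bystander; origin at its underside
- dropper: Small brown dropper bottle, 33 mm wide, 106 mm tall, bystander; origin at its underside
- tape: Tape roll lying flat, 58 mm wide, 19 mm tall, bystander; origin at its underside
- pliers: The ring pliers. Origin in the ring's plane, 98 mm below the handles point; same axes. Squeezing the handles spreads the tips and the snap ring on them. A cross bar at the pivot (84 mm along y, 12 x 6 mm), 50 mm above the origin, rests in the stand's pockets with 2 mm play: lift straight up by over 15 mm to leave them
There are look-alikes about, which are no part of the job. What is shaped like the pliers but purple is not meant.

How it is judged (in metres and radians):
On the way, in this order (a step that is already met when the one before it is completed fails the run):
1. the pliers are lifted clear of their stand (distance of ring_hole from where it was at the start of the episode above 0.025 m and contact force between pliers and stand below 0.1 N), for 0.1 s.
2. the ring is held spread above the spindle stub (value of joint spread above 0.22 rad and horizontal distance between ring_hole and stub_top below 0.012 m and z of ring_hole in the frame of stub_top above -0.002 m), for 0.05 s.
At the end, for the whole second after the job is handed in: The fingers still hold the pliers (more than 3 N), still and upright within 0.12 rad, with the handles squeezed to more than 0.22 rad; the centre of the spread ring lies within 4.5 mm of the spindle axis and within 3.5 mm of the groove's middle height, pressing on the spindle with less than 15 N (value of joint spread above 0.22 rad and horizontal distance between ring_hole and groove below 0.0045 m and z of ring_hole in the frame of groove between -0.0035 and 0.0035 m and angle between ring_hole's own z axis and vertical below 0.12 rad and contact force between the fingers and pliers above 3 N and contact force between pliers and spindle below 15 N and contact force between pliers and stand below 0.1 N and linear speed of pliers below 0.03 m/s); the arm keeps its last pose, push and grip.
It fails at once if the ring or pliers are rammed against the spindle (over 40 N) (contact force between pliers and spindle above 40 N).
It fails at once if a bystander is disturbed (distance of any of timer, dropper, tape from where it was at the start of the episode above 0.03 m).
It also fails if it takes over 37 s, if anything falls off the work surface, if the arm or the gripper's body presses on something with over 40 N, if the wrist force passes 120 N, or if a joint passes its speed limit or range.

## Working session

There is one attempt and no reset: what is moved stays moved. The work goes in short steps, Python scripts to look and compute and a tool call to move; the robot and the scene stay as the last step left them, time stands still between calls to the robot, and variables do not carry over. Pictures are saved under pics/ and viewed, and the job is handed in when it is done.

Besides the shell and the picture viewer there is one more tool, called after "Call:" as name([rows], argument=value, ...), one row to a line, values as JSON. drive_tool: Moves the arm, as the interface text tells. Its arguments: {"type":"object","properties":{"plan":{"type":"array"}},"required":["plan"]}

```bash
mkdir -p pics; ls; cat > h.py <<'E'
import numpy as np, cv2
from rig import manip
def snap(n,f):
    p=manip.camera_params(n); im,d=manip.snapshot(n); cv2.imwrite(f'pics/{f}.png',im); np.savez(f'pics/{f}.npz',im=im,d=d,K=p['camera_matrix'],R=p['R'],t=p['t']); return im,d,p
def load(f):
    return np.load(f'pics/{f}.npz')
def px(z,u,v,d=None):
    d=z['d'][v,u] if d is None else d
    c=np.linalg.inv(z['K'])@np.array([u,v,1.])*d
    return np.array(z['R']).T@(c-np.array(z['t']).ravel())
def cloud(z):
    v,u=np.mgrid[0:400,0:640]; d=z['d']
    c=np.stack([u,v,np.ones_like(u)],-1)@np.linalg.inv(z['K']).T*d[...,None]
    return (c-np.array(z['t']).ravel())@np.array(z['R'])
def onplane(z,u,v,h):
    r=np.array(z['R']).T@(np.linalg.inv(z['K'])@np.array([u,v,1.])); o=-np.array(z['R']).T@np.array(z['t']).ravel()
    return o+r*(h-o[2])/r[2]
E
python3 - <<'E'
from h import *
print(manip.read_state())
for n in ("scene","top"): snap(n,n+"0")
E
```

```text
pics
{'t': 0.0, 'q': array([ 1.16030021,  0.60014703, -0.00256499,  1.60013945,  0.00180567,
        0.9428718 , -0.07981375]), 'qd': array([ 0.0004891 ,  0.00115481, -0.00124384, -0.00088067,  0.00077848,
       -0.00094657,  0.00126747]), 'joint_efforts': array([ 2.64378132e-04, -7.76453519e+01,  1.56546045e+00, -2.58008945e+01,
        1.24258432e-02,  9.02393862e-03, -1.57327378e-05]), 'ee_pos': array([ 237.37500363, -684.54115551,  230.39738753]), 'eef_rot': array([-1.34803409,  0.96083955, -0.95860889]), 'ft_force': array([0.39648312, 0.18196519, 0.17215491]), 'wrist_torque': array([ 0.01802054, -0.00650368, -0.03818636]), 'finger_gap': 0.9968126572526823}
```

View pics/scene0.png

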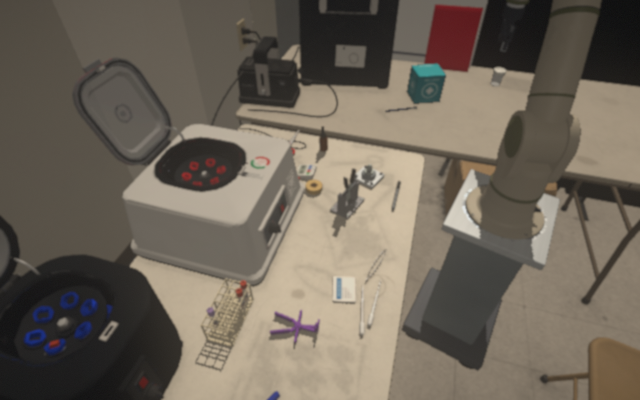

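View pics/top0.png

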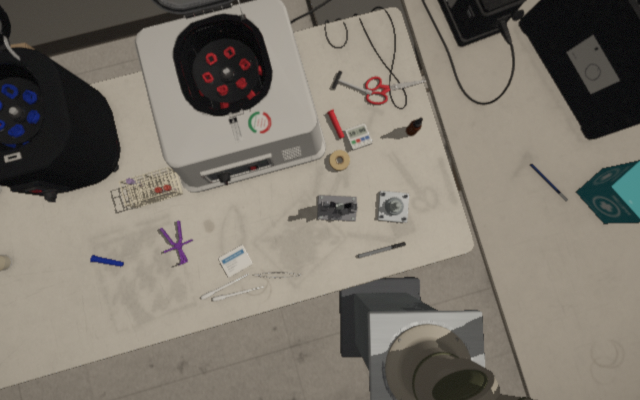

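```bash
python3 - <<'E'
from h import *
a=load('top0');b=load('scene0')
c1=cv2.resize(a['im'][175:240,280:420],None,fx=5.7,fy=5.7,interpolation=cv2.INTER_CUBIC)
c2=cv2.resize(b['im'][140:250,300:420],None,fx=5,fy=5,interpolation=cv2.INTER_CUBIC)
cv2.imwrite('pics/c1.png',c1);cv2.imwrite('pics/c2.png',c2)
for u,v in [(337,208),(393,206),(394,205),(380,218),(339,160),(414,127),(357,137),(440,220),(322,218)]: print(u,v,px(a,u,v).round(1))
for u,v in [(352,180),(368,170),(345,210)]: print(u,v,px(b,u,v).round(1))
print(a['K'],a['R'],a['t'])
E
```

```text
337 208 [440.4 248.5  82.3]
393 206 [446.3  92.5  50.2]
394 205 [448.6  90.9  55.5]
380 218 [415.3 122.1  15.5]
339 160 [584.9 232.5  -2.1]
414 127 [662.6  30.1  63.3]
357 137 [646.6 181.9  20.3]
440 220 [408.1 -52.1   2.5]
322 218 [417.5 285.   11.7]
352 180 [440.9 230.6 102. ]
368 170 [446.6  93.1  41.6]
345 210 [436.1 275.3   8.7]
[[385.33069132   0.         311.61343327]
 [  0.         385.33069132 196.08655319]
 [  0.           0.           1.        ]] [[-0.01302052 -0.99966073  0.02255879]
 [-0.99511098  0.01074576 -0.09817674]
 [ 0.09790102 -0.02372682 -0.99491328]] [ 319.20806419  475.05825966 1059.84104452]
```

View pics/c1.png

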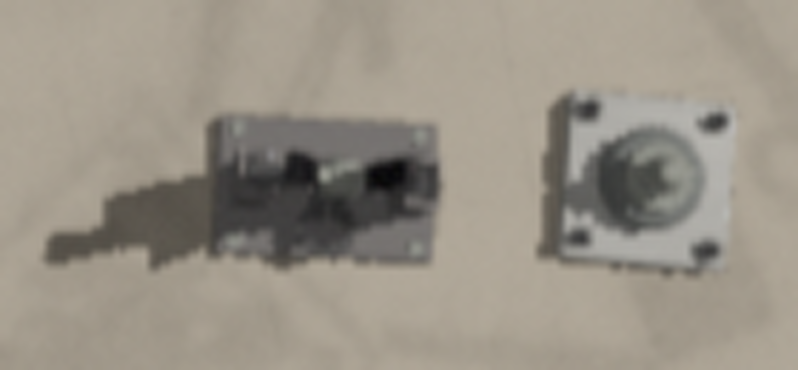

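View pics/c2.png

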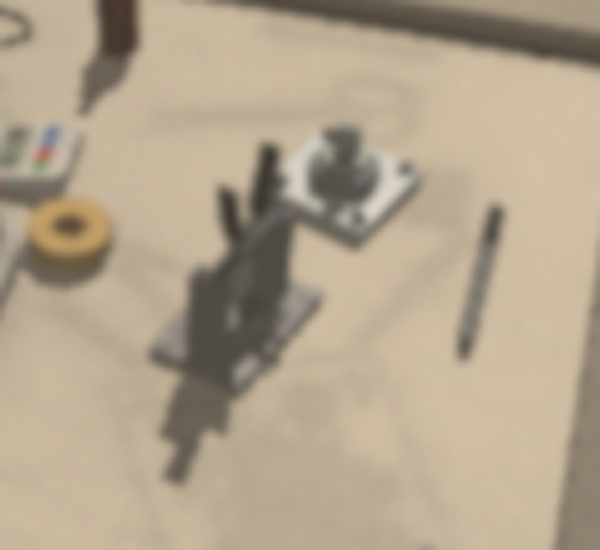

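```bash
python3 - <<'E'
from h import *
from scipy.spatial.transform import Rotation as Ro
s=manip.read_state(); print(Ro.from_rotvec(s['eef_rot']).as_matrix().round(3))
z=load('top0'); P=cloud(z).reshape(-1,3); P=P[z['d'].ravel()>0]
z=load('scene0'); Q=cloud(z).reshape(-1,3); Q=Q[z['d'].ravel()>0]
for nm,C in (('top',P),('scene',Q)):
  print(nm)
  for x0 in range(200,900,100):
    print(x0,[int(np.percentile(m[:,2],99.5)) if len(m:=C[(C[:,0]>=x0)&(C[:,0]<x0+100)&(C[:,1]>=y0)&(C[:,1]<y0+100)])>5 else None for y0 in range(-800,400,100)])
p=manip.camera_params('wrist');print(p)
E
```

```text
[[ 0.328 -0.001  0.945]
 [-0.945  0.001  0.328]
 [-0.001 -1.    -0.   ]]
top
200 [None, None, 35, 34, 34, 35, 34, 5, 4, 6, 5, 8]
300 [None, 32, 133, 149, 34, 35, 34, 5, 15, 14, 5, 5]
400 [None, None, 159, 162, 41, 35, 35, 5, 61, 78, 140, 5]
500 [None, 34, 160, 161, 42, 36, 35, 33, 6, 6, 67, 237]
600 [None, 35, 35, 262, 35, 35, 36, 34, 104, 24, 172, 240]
700 [None, None, None, 293, 374, 132, 91, 35, 13, 16, 24, 241]
800 [None, None, None, None, 379, 137, 70, 40, 13, 12, 16, 241]
scene
200 [325, 432, 35, 34, 34, 35, 33, 2, 5, 5, 5, 8]
300 [34, 35, 152, 154, 34, 35, 34, 5, 16, 14, 5, 5]
400 [34, 33, 162, 161, 43, 35, 34, 5, 61, 79, 140, 7]
500 [111, 35, 161, 161, 41, 34, 35, 33, 5, 5, 59, 236]
600 [38, 35, 36, 417, 424, 36, 35, 34, 100, 24, 60, 239]
700 [103, None, None, 414, 414, 130, 92, 34, 9, 11, None, 240]
800 [None, None, None, 31, 413, 419, 130, 40, 23, None, None, 239]
{'camera_matrix': array([[353.26630907,   0.        , 317.70505453],
       [  0.        , 353.26630907, 200.33158867],
       [  0.        ,   0.        ,   1.        ]]), 'R': array([[ 0.32791468, -0.94470586, -0.00167175],
       [-0.91091338, -0.31665313,  0.26451389],
       [-0.25041719, -0.08521517, -0.96438043]]), 't': array([-723.85225865,  -34.64291992,  378.19442764])}
```

Call:
drive_tool([
  {"claw": 0,"translation": [22,37,10],"spin": 0},
  {"claw": 0,"translation": [22,37,10],"spin": 0},
  {"claw": 0,"translation": [22,37,10],"spin": 0},
  {"claw": 0,"translation": [22,37,10],"spin": 0},
  {"claw": 0,"translation": [22,37,10],"spin": 0},
  {"claw": 0,"translation": [22,37,10],"spin": 0},
  {"claw": 0,"translation": [22,37,10],"spin": 0},
  {"claw": 0,"translation": [22,37,0],"spin": 0},
  {"claw": 0,"translation": [22,37,0],"spin": 0},
  {"claw": 0,"translation": [3,43,0],"spin": -0.03},
  {"claw": 0,"translation": [3,43,0],"spin": -0.03},
])

```text
t: 1.2
ee_pos: [441.8, -264.1, 300.9]
eef_rot: [-1.326, 1.006, -1.005]
ft_force: [0.5, -0.4, -0.5]
finger_gap: 1.007
```

Call:
drive_tool([
  {"claw": 0,"translation": [3,43,0],"spin": -0.03},
  {"claw": 0,"translation": [3,43,0],"spin": -0.03},
  {"claw": 0,"translation": [3,43,0],"spin": -0.03},
  {"claw": 0,"translation": [3,43,0],"spin": -0.03},
  {"claw": 0,"translation": [3,43,0],"spin": -0.03},
  {"claw": 0,"translation": [3,43,0],"spin": -0.03},
  {"claw": 0,"translation": [3,43,0],"spin": -0.03},
  {"claw": 0,"translation": [3,43,0],"spin": -0.03},
  {"claw": 0,"translation": [0,43,-10],"spin": -0.03},
  {"claw": 0,"translation": [0,43,-20],"spin": 0},
  {"claw": 0,"translation": [0,0,0],"spin": 0},
])

```text
t: 2.3
ee_pos: [464.0, 169.7, 269.4]
eef_rot: [-1.216, 1.203, -1.198]
ft_force: [0.3, -0.3, 0.9]
finger_gap: 0.999
```

```bash
python3 - <<'E'
from h import *
im,d,p=snap('wrist','w1')
cv2.imwrite('pics/w1b.png',im)
print(-p['R'].T@p['t'], p['R'].round(3))
E
```

```text
[531.14858016 170.46581033 411.39541599] [[ 0.012 -1.    -0.002]
 [-0.964 -0.012  0.267]
 [-0.267 -0.001 -0.964]]
```

View pics/w1.png

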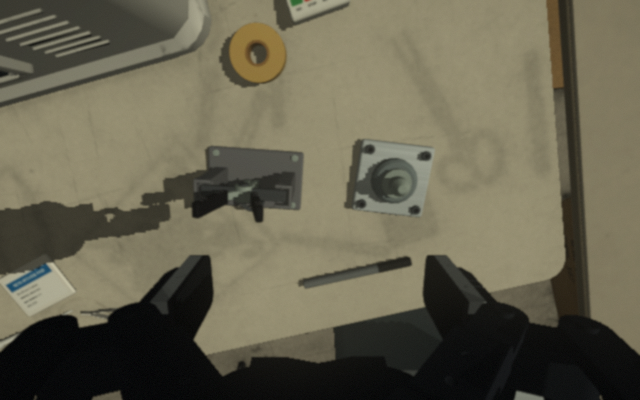

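```bash
python3 - <<'E'
from h import *
z=load('w1')
cv2.imwrite('pics/c3.png',cv2.resize(z['im'][135:230,185:315],None,fx=6,fy=6,interpolation=cv2.INTER_CUBIC))
cv2.imwrite('pics/c4.png',cv2.resize(z['im'][130:225,340:445],None,fx=6,fy=6,interpolation=cv2.INTER_CUBIC))
E
```

```text
(no output)
```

View pics/c3.png

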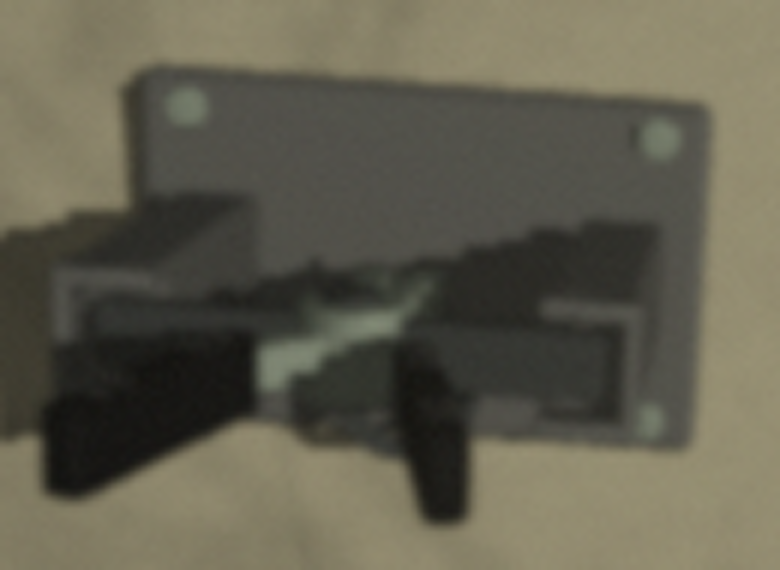

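View pics/c4.png

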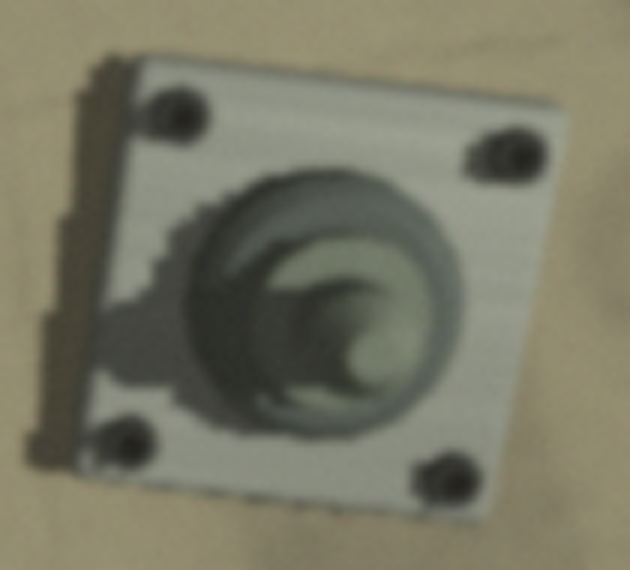

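```bash
python3 - <<'E'
from h import *
z=load('w1'); zt=load('top0'); zs=load('scene0')
f=lambda z,u,v,h: onplane(z,u,v,h)[:2].round(1)
C=[f(z,209.2,146.7,8),f(z,303.3,152.2,8),f(z,299.2,209.5,8)]
print('stand corners',C,'ctr',(C[0]+C[2])/2,'yaw',np.degrees(np.arctan2(*( (C[0]-C[1])*[-1,1]))), [np.linalg.norm(C[0]-C[1]),np.linalg.norm(C[1]-C[2])])
for n,zz in (('w',z),('top',zt),('scene',zs)):
  P=cloud(zz)[zz['d']>0]
  for lo,hi in ((105,120),(120,132),(132,150)):
    m=P[(P[:,2]>lo)&(P[:,2]<hi)&(abs(P[:,0]-450)<60)&(abs(P[:,1]-245)<60)]
    for s in ('L','R'):
      mid=np.median([m[:,1].min(),m[:,1].max()]) if len(m) else 0
      k=m[m[:,1]>mid] if s=='L' else m[m[:,1]<=mid]
      if len(k): print(n,lo,s,len(k),k.min(0).round(1),k.max(0).round(1),k.mean(0).round(1))
# plate corners h=12
s=lambda x,y:(340+x/6,130+y/6)
K=[f(z,*s(a,b),12) for a,b in ((140,57),(565,107),(487,520),(80,473))]
print(K,sum(K)/4, np.degrees(np.arctan2(*((K[0]-K[1])*[-1,1]))),np.linalg.norm(K[0]-K[1]),np.linalg.norm(K[1]-K[2]))
print('housing26',f(z,*s(325,305),26))
for n,zz in (('w',z),('top',zt),('scene',zs)):
  P=cloud(zz)[zz['d']>0]
  P=P[(abs(P[:,0]-446)<60)&(abs(P[:,1]-92)<60)]
  for lo,hi in ((22,30),(31,36),(45,53),(53,70)):
    m=P[(P[:,2]>lo)&(P[:,2]<hi)]
    if len(m):print(n,lo,len(m),m.min(0).round(1),m.max(0).round(1),m.mean(0).round(1))
E
```

```text
stand corners [array([481.1, 294.1]), array([476.2, 187.1]), array([407.7, 191.9])] ctr [444.4 243. ] yaw -2.621993556882434 [np.float64(107.11213750084538), np.float64(68.66796924330878)]
w 105 L 163 [438.9 257.5 105. ] [452.5 266.5 119.9] [446.6 260.8 112.7]
w 105 R 53 [438.6 220.7 105.1] [450.5 229.7 120. ] [448.3 226.2 112.2]
w 120 L 146 [438.9 261.9 120.3] [452.9 270.1 131.9] [447.  264.5 126.3]
w 120 R 53 [438.1 216.9 120.1] [450.  226.5 131.5] [447.2 223.  125.6]
w 132 L 191 [439.  264.8 132. ] [452.9 273.8 140.1] [446.4 268.7 136.7]
w 132 R 158 [436.1 215.  132. ] [450.1 223.7 139.8] [443.6 218.7 137.2]
top 105 L 6 [438.9 258.4 105.8] [451.  259.1 116.6] [444.8 258.9 113.5]
top 105 R 12 [437.7 223.8 105.4] [451.5 230.  118.6] [443.5 227.  112. ]
top 120 L 8 [439.8 262.2 123.4] [452.8 267.8 131.4] [444.8 263.5 127.6]
top 120 R 14 [436.8 217.7 120.6] [450.  226.3 131.5] [443.2 222.8 127. ]
top 132 L 15 [441.5 265.7 135.3] [451.9 271.2 142.9] [446.8 268.4 139.1]
top 132 R 15 [438.6 216.  135.3] [448.9 221.  140.3] [443.8 218.5 138.5]
scene 105 L 13 [440.1 263.2 105.6] [450.3 268
[... 738 characters left out ...]
92 [437.3  74.4  45. ] [456.5  94.6  52.9] [449.   87.6  50.6]
w 53 219 [437.8  76.4  53. ] [455.9  93.1  61.3] [447.4  85.4  57.1]
top 22 139 [411.5  56.2  22.1] [470.6 108.8  30. ] [446.5  84.6  25.8]
top 31 45 [433.3  68.7  31.4] [461.5  99.2  36. ] [447.3  86.7  33.7]
top 45 14 [437.8  73.1  47.9] [457.1  92.5  53. ] [446.1  85.   50.9]
top 53 34 [440.2  74.3  53.3] [454.   93.1  63.1] [447.   84.2  58. ]
scene 22 62 [414.2  59.7  22.2] [471.6 111.8  29.7] [443.7  96.   25.9]
scene 31 22 [434.1  72.   31.5] [465.  115.2  35. ] [447.8  90.4  33.5]
scene 45 11 [439.4  84.   46.1] [455.3  95.1  52.6] [445.6  91.2  49.6]
scene 53 16 [439.3  83.   54.6] [455.1  95.3  63.3] [446.7  88.7  58.3]
```

Call:
drive_tool([
  {"claw": 0,"translation": [-9,37,0],"spin": -0.03},
  {"claw": 0,"translation": [-10,37,-20],"spin": -0.03},
  {"claw": 0,"translation": [0,0,-30],"spin": 0},
  {"claw": 0,"translation": [0,0,-20],"spin": 0},
  {"claw": 0,"translation": [0,0,0],"spin": 0},
])

```text
t: 2.85
ee_pos: [445.6, 236.1, 199.4]
eef_rot: [-1.187, 1.252, -1.252]
ft_force: [-0.3, -0.4, 1.0]
finger_gap: 0.997
```

```bash
python3 - <<'E'
from h import *
from scipy.spatial.transform import Rotation as Ro
s=manip.read_state(); M=Ro.from_rotvec(s['eef_rot']).as_matrix(); print(s['ee_pos'],M.round(4),s['ft_force'],manip.grip_depth)
snap('wrist','w2'); z=load('w2'); P=cloud(z); ok=z['d']>0
for lo,hi in ((105,120),(120,132),(132,150)):
    k0=ok&(P[...,2]>lo)&(P[...,2]<hi)&(abs(P[...,0]-445)<12)&(abs(P[...,1]-244)<40)
    for s,k in (('L',k0&(P[...,1]>244)),('R',k0&(P[...,1]<244))):
      k=P[k]
      if len(k): print(lo,s,len(k),k.min(0).round(1),k.max(0).round(1),np.median(k,0).round(1))
E
```

```text
[445.61008597 236.13204108 199.35813629] [[-0.0569 -0.0037  0.9984]
 [-0.9984 -0.0029 -0.0569]
 [ 0.0031 -1.     -0.0035]] [-0.26067291 -0.38748929  1.00513318] 18.700000000000003
105 L 200 [438.6 257.9 105.1] [452.5 268.3 119.9] [448.  260.8 112.7]
105 R 180 [437.1 220.6 105.2] [450.4 230.7 120. ] [446.7 227.7 112.7]
120 L 192 [439.  261.9 120. ] [453.  270.9 132. ] [447.8 264.4 126.2]
120 R 165 [435.5 217.7 120. ] [450.4 226.6 131.9] [446.6 224.2 126.4]
132 L 306 [438.8 264.9 132. ] [452.9 273.3 139.8] [446.7 268.9 137.4]
132 R 291 [435.9 215.1 132.2] [449.8 223.8 139.6] [443.9 219.7 137.5]
```

View pics/w2.png

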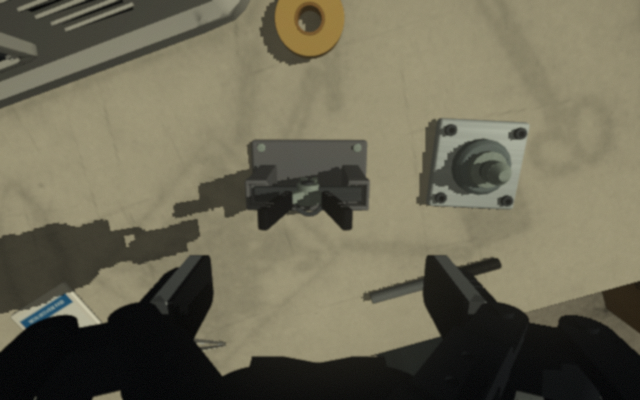

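Call:
drive_tool([
  {"claw": 0,"translation": [-1,8,0],"spin": 0},
  {"claw": 0,"translation": [0,0,-30],"spin": 0},
  {"claw": 0,"translation": [0,0,-30],"spin": 0},
  {"claw": 0,"translation": [0,0,-20],"spin": 0},
  {"claw": 0,"translation": [0,0,-17],"spin": 0},
  {"claw": 0,"translation": [0,0,0],"spin": 0},
])

```text
t: 3.5
ee_pos: [445.6, 246.1, 103.8]
eef_rot: [-1.183, 1.251, -1.251]
ft_force: [-0.4, 0.0, 0.6]
finger_gap: 0.999
```

Call:
drive_tool([
  {"claw": 80,"translation": [0,0,0],"spin": 0},
  {"claw": 120,"translation": [0,0,0],"spin": 0},
  {"claw": 150,"translation": [0,0,0],"spin": 0},
  {"claw": 165,"translation": [0,0,0],"spin": 0},
  {"claw": 165,"translation": [0,0,0],"spin": 0},
  {"claw": 165,"translation": [0,0,0],"spin": 0},
])

```text
t: 4.1
ee_pos: [446.3, 246.3, 105.5]
eef_rot: [-1.18, 1.25, -1.251]
ft_force: [-0.2, -0.9, 6.3]
finger_gap: 0.356
```

Call:
drive_tool([
  {"claw": 180,"translation": [-1,-1,0],"spin": 0},
  {"claw": 185,"translation": [0,0,0],"spin": 0},
  {"claw": 190,"translation": [0,0,0],"spin": 0},
  {"claw": 190,"translation": [0,0,0],"spin": 0},
])

```text
t: 4.5
ee_pos: [445.6, 246.3, 105.8]
eef_rot: [-1.178, 1.249, -1.25]
ft_force: [-0.2, 0.8, 9.9]
finger_gap: 0.26
```

Call:
drive_tool([
  {"claw": 200,"translation": [0,0,0],"spin": 0},
  {"claw": 200,"translation": [0,0,0],"spin": 0},
  {"claw": 210,"translation": [0,0,0],"spin": 0},
  {"claw": 210,"translation": [0,0,0],"spin": 0},
])

```text
t: 4.9
ee_pos: [445.7, 246.3, 106.1]
eef_rot: [-1.178, 1.249, -1.25]
ft_force: [-1.0, 1.5, 14.0]
finger_gap: 0.235
```

```bash
python3 - <<'E'
from h import *
s=manip.read_state(); print(s['ee_pos'],s['ft_force'],s['finger_gap'])
snap('wrist','w3'); snap('scene','s3');z=load('w3')
cv2.imwrite('pics/c5.png',cv2.resize(z['im'][150:400,200:440],None,fx=2.4,fy=2.4,interpolation=cv2.INTER_CUBIC))
E
```

```text
[445.67259898 246.28331479 106.149288  ] [-0.97183788  1.45553829 14.04830888] 0.23508339901707417
```

View pics/c5.png

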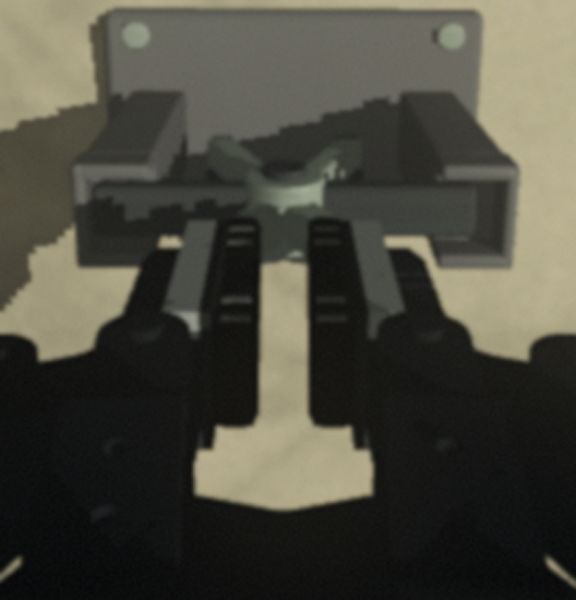

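Call:
drive_tool([
  {"claw": 212,"translation": [0,0,4],"spin": 0},
  {"claw": 212,"translation": [0,0,5],"spin": 0},
  {"claw": 212,"translation": [0,0,6],"spin": 0},
  {"claw": 212,"translation": [0,0,10],"spin": 0},
  {"claw": 212,"translation": [0,0,10],"spin": 0},
  {"claw": 212,"translation": [0,0,15],"spin": 0},
  {"claw": 212,"translation": [0,0,15],"spin": 0},
  {"claw": 212,"translation": [0,0,15],"spin": 0},
  {"claw": 212,"translation": [0,0,5],"spin": 0},
  {"claw": 212,"translation": [0,0,0],"spin": 0},
  {"claw": 212,"translation": [0,0,0],"spin": 0},
])

```text
t: 6.1
ee_pos: [444.4, 244.8, 189.1]
eef_rot: [-1.182, 1.251, -1.251]
ft_force: [0.3, -0.0, -2.6]
finger_gap: 0.234
```

```bash
python3 - <<'E'
from h import *
s=manip.read_state(); print(s['ee_pos'],s['ft_force'],s['wrist_torque'],s['finger_gap'])
snap('wrist','w4'); snap('scene','s4');snap('top','t4');z=load('w4')
cv2.imwrite('pics/c6.png',cv2.resize(z['im'][120:400,180:460],None,fx=2.1,fy=2.1,interpolation=cv2.INTER_CUBIC))
z=load('s4');cv2.imwrite('pics/c7.png',cv2.resize(z['im'][100:250,280:420],None,fx=4,fy=4,interpolation=cv2.INTER_CUBIC))
E
```

```text
[444.36562578 244.83256904 189.08142049] [ 3.10292116e-01 -1.58061671e-03 -2.55018286e+00] [-0.0520293  -0.03753701 -0.0090592 ] 0.233983469491656
```

View pics/c6.png

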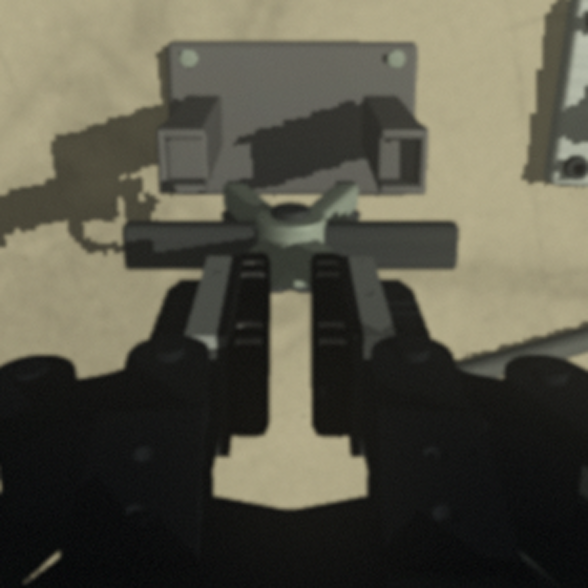

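View pics/c7.png

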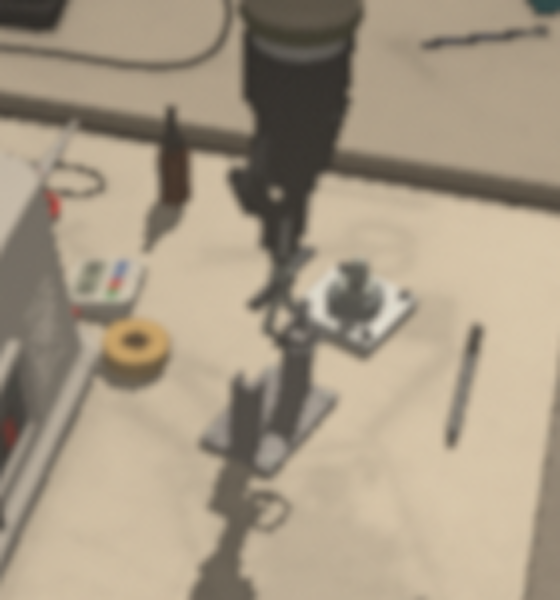

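```bash
python3 - <<'E'
from h import *
from scipy.spatial.transform import Rotation as Ro
s=manip.read_state(); M=Ro.from_rotvec(s['eef_rot']).as_matrix();print(M.round(4))
z=load('w4'); P=cloud(z); ok=z['d']>0
# bar: crop px (130..255,225..265)-> 
def roi(x0,x1,y0,y1):
    u0,u1,v0,v1=[int(round(a)) for a in (180+x0/2.1,180+x1/2.1,120+y0/2.1,120+y1/2.1)]
    k=P[v0:v1,u0:u1][ok[v0:v1,u0:u1]]; return k
for n,r in (('barL',(130,200,228,262)),('barR',(380,452,228,262)),('gripL',(238,264,270,432)),('gripR',(318,345,270,432)),('gripLtop',(238,264,405,432)),('gripRtop',(318,345,405,432))):
    k=roi(*r);print(n,len(k),np.percentile(k,3,0).round(1),np.percentile(k,97,0).round(1),np.median(k,0).round(1))
m=P[ok&(P[...,2]>135)&(P[...,2]<150)&(abs(P[...,0]-445)<15)&(abs(P[...,1]-244)<55)]
print('bar',m.min(0),m.max(0)); 
# bar top surface fit
t=m[m[:,2]>np.percentile(m[:,2],60)]
# ring
for n in('s4','t4'):
  zz=load(n);Q=cloud(zz)[zz['d']>0];k=Q[(Q[:,2]>80)&(Q[:,2]<112)&(abs(Q[:,0]-435)<50)&(abs(Q[:,1]-244)<35)]
  print(n,len(k),k.min(0).round(1) if len(k) else 0,k.max(0).round(1) if len(k) else 0)
E
```

```text
[[-5.600e-02 -1.100e-03  9.984e-01]
 [-9.984e-01 -7.000e-04 -5.600e-02]
 [ 7.000e-04 -1.000e+00 -1.100e-03]]
barL 527 [441.5 268.1 157.2] [450.  284.3 159.4] [445.8 276.3 158.3]
barR 540 [438.  205.7 157.4] [446.5 222.2 159.5] [442.4 214.1 158.4]
gripL 997 [438.6 249.4 190.5] [450.6 254.6 226.2] [449.6 251.7 220.6]
gripR 998 [438.  234.9 190.4] [450.1 240.5 226.2] [448.8 238.  220.8]
gripLtop 169 [438.  249.7 224.3] [442.8 253.8 226.5] [440.3 251.8 225.4]
gripRtop 169 [437.2 236.7 224.6] [442.2 240.8 226.5] [439.6 238.8 225.5]
bar [442.7944681  232.65101539 135.0187305 ] [451.03517743 257.86075183 149.46444345]
s4 37 [408.2 227.1  81.7] [438.5 278.6 111.1]
t4 34 [407.8 230.8  80.5] [438.2 277.7 111.5]
```

Call:
drive_tool([
  {"claw": 212,"translation": [4,-20,0],"spin": 0},
  {"claw": 212,"translation": [4,-30,0],"spin": 0},
  {"claw": 212,"translation": [4,-40,0],"spin": 0},
  {"claw": 212,"translation": [4,-40,0],"spin": 0},
  {"claw": 212,"translation": [4,-31,0],"spin": 0},
  {"claw": 212,"translation": [0,0,0],"spin": 0},
  {"claw": 212,"translation": [0,0,0],"spin": 0},
  {"claw": 212,"translation": [0,0,0],"spin": 0},
])

```text
t: 7.05
ee_pos: [464.5, 85.1, 189.1]
eef_rot: [-1.183, 1.25, -1.249]
ft_force: [-0.6, 0.1, -1.8]
finger_gap: 0.233
```

```bash
python3 - <<'E'
from h import *
s=manip.read_state(); print(s['ee_pos'],s['ft_force'],s['wrist_torque'],s['finger_gap'])
snap('wrist','w5'); snap('scene','s5');snap('top','t5');
z=load('w5');cv2.imwrite('pics/c8.png',cv2.resize(z['im'][120:320,200:440],None,fx=3,fy=3,interpolation=cv2.INTER_CUBIC))
a=cv2.resize(load('s5')['im'][130:220,320:410],None,fx=6,fy=6,interpolation=cv2.INTER_CUBIC)
cv2.imwrite('pics/c9.png',a)
cv2.imwrite('pics/c10.png',cv2.resize(load('t5')['im'][170:250,340:440],None,fx=7,fy=7,interpolation=cv2.INTER_CUBIC))
E
```

```text
[464.47626785  85.07661879 189.05639084] [-0.57453749  0.05639916 -1.80064264] [-0.02887372  0.02662365 -0.0520989 ] 0.23347305245972522
```

View pics/c8.png

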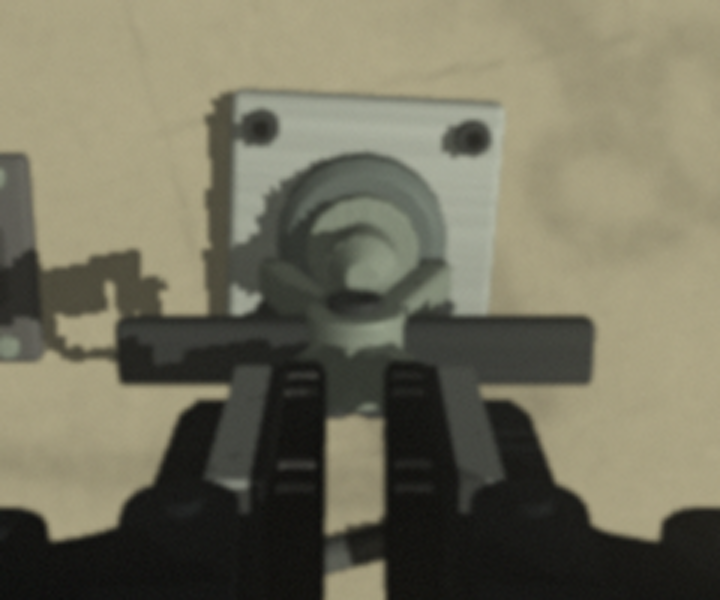

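View pics/c9.png

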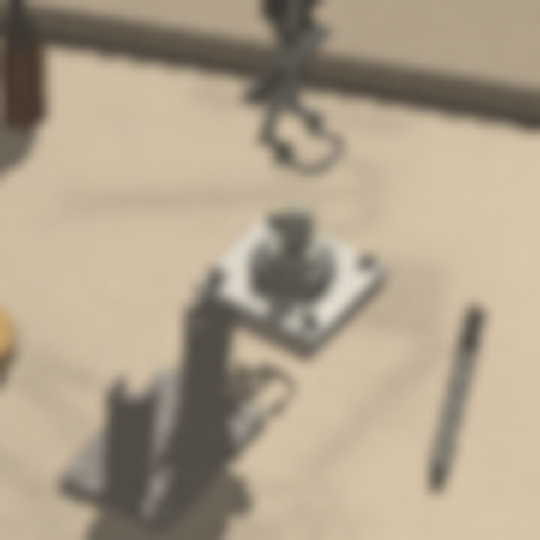

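View pics/c10.png

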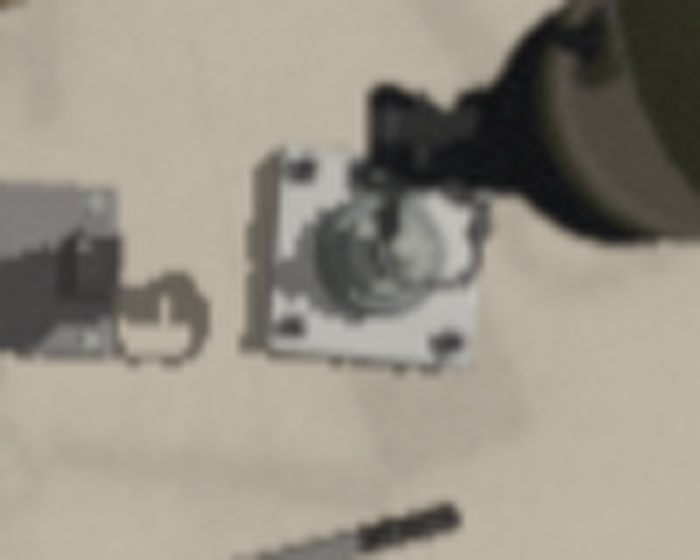

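```bash
python3 - <<'E'
from h import *
for n in ('w1','w2','w4','w5'):
  z=load(n);P=cloud(z)[z['d']>0];P=P[(abs(P[:,0]-446)<40)&(abs(P[:,1]-85)<40)]
  print(n)
  for lo,hi in ((23,27.5),(31,35),(45,53),(53,60),(57.5,64)):
    m=P[(P[:,2]>lo)&(P[:,2]<hi)]
    if len(m)>8:
      c,r=cv2.minEnclosingCircle(m[:,:2].astype(np.float32)); print(lo,len(m),np.round(c,1),round(r,1),'ext',((m.min(0)+m.max(0))/2)[:2].round(1),m.max(0)[2].round(1))
z=load('w5');P=cloud(z);ok=z['d']>0
def roi(x0,x1,y0,y1):
    u0,u1,v0,v1=[int(round(a)) for a in (200+x0/3,200+x1/3,120+y0/3,120+y1/3)]
    return P[v0:v1,u0:u1][ok[v0:v1,u0:u1]]
for n,r in (('barL',(125,250,322,376)),('barR',(420,588,322,376)),('gL',(278,318,375,560)),('gR',(390,430,375,560))):
    k=roi(*r);print(n,len(k),k.min(0).round(1),k.max(0).round(1),np.median(k,0).round(1))
E
```

```text
w1
23 730 [446.5  84.8] 25.5 ext [446.7  84.6] 27.4
31 327 [446.3  84.7] 16.4 ext [446.2  84.7] 35.0
45 92 [446.6  84.2] 10.4 ext [446.9  84.5] 52.9
53 200 [446.8  84.6] 9.3 ext [446.8  84.8] 60.0
57.5 101 [446.8  85.1] 6.5 ext [446.9  85.6] 61.3
w2
23 991 [446.9  85.4] 25.2 ext [446.8  85.3] 27.5
31 531 [446.6  84.8] 16.5 ext [446.4  85.4] 35.0
45 174 [446.4  84.5] 10.6 ext [446.5  85.3] 53.0
53 327 [446.6  85.6] 9.6 ext [446.3  85.6] 60.0
57.5 169 [446.6  85. ] 6.6 ext [446.3  85.4] 61.1
w4
23 1054 [446.6  85.3] 25.2 ext [446.5  84.9] 27.5
31 579 [446.6  84.9] 16.4 ext [446.5  85.6] 35.0
45 201 [446.8  84.7] 10.2 ext [446.6  84.8] 53.0
53 349 [446.6  85.5] 9.5 ext [446.8  85.5] 60.0
57.5 185 [446.9  85.1] 6.5 ext [446.5  85.3] 61.2
w5
23 782 [447.4  84.1] 25.1 ext [451.  84.] 27.4
31 491 [446.5  84.6] 16.5 ext [448.5  84.5] 35.0
45 110 [446.6  84.4] 10.0 ext [448.6  84.2] 53.0
53 283 [447.   84.4] 9.4 ext [447.9  84.5] 60.0
57.5 152 [446.1  84.5] 6.5 ext [447.2  84.6] 61.1
barL 735 [461.1  99.5 155.6] [476.4 125.4 195.5] [466.6 114.4 158.3]
barR 1005 [457.7  44.9 156.1] [475.1  75.  196.6] [463.9  59.5 158.3]
gL 802 [465.1  89.3 183.3] [475.9  95.3 227.1] [470.   92.  212.3]
gR 806 [464.3  74.8 182.2] [474.9  81.1 227.1] [469.3  78.3 212.4]
```

```bash
python3 - <<'E'
from h import *
z=load('w5');P=cloud(z)[z['d']>0]
m=P[(P[:,2]>157)&(P[:,2]<160)&(abs(P[:,0]-464)<12)]
for a,b in((98,128),(42,72)):
  k=m[(m[:,1]>a)&(m[:,1]<b)];print(len(k),k.min(0).round(1),k.max(0).round(1),k.mean(0).round(1))
z=load('s5')
def pr(X):
  c=np.array(z['R'])@np.array(X)+np.array(z['t']).ravel();q=z['K']@c;return q[:2]/q[2]
S=8;u0,v0=345,140
im=cv2.resize(z['im'][v0:v0+50,u0:u0+55],None,fx=S,fy=S,interpolation=cv2.INTER_CUBIC); raw=im.copy()
def circ(c,r,col):
  pts=np.array([((pr(np.array(c)+[r*np.cos(t),r*np.sin(t),0])-[u0,v0]+.5)*S) for t in np.linspace(0,6.28,50)]).astype(int)
  cv2.polylines(im,[pts],True,col,1)
circ((446.8,86.2,105),12.5,(0,0,255))
circ((446.6,84.6,34),16.5,(0,255,0));circ((446.6,84.6,60),4.5,(255,0,0));circ((446.6,84.6,52),10,(255,0,0));circ((446.6,84.6,26),26,(0,255,0))
cv2.imwrite('pics/c11.png',np.hstack([raw,im]))
E
```

```text
1056 [458.6  98.  157. ] [471.4 127.3 160. ] [465.5 113.7 158.3]
1030 [455.2  43.8 157. ] [468.3  72.  160. ] [462.4  57.  158.3]
```

View pics/c11.png

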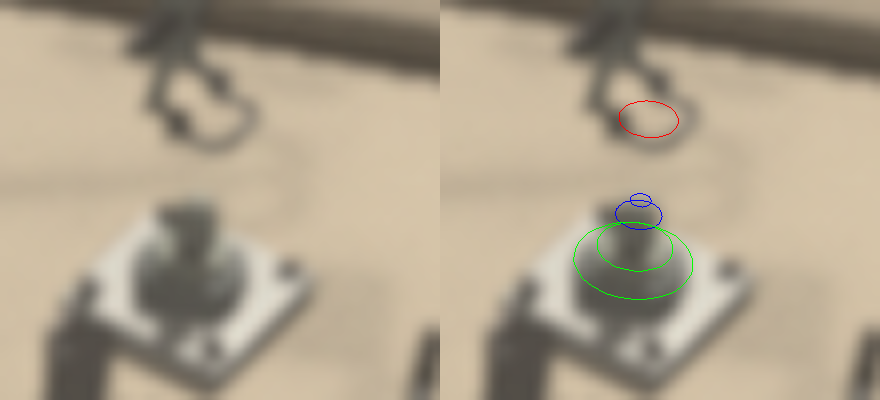

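Call:
drive_tool([
  {"claw": 212,"translation": [0,-1,-10],"spin": 0},
  {"claw": 212,"translation": [0,0,-10],"spin": 0},
  {"claw": 212,"translation": [0,0,-10],"spin": 0},
  {"claw": 212,"translation": [0,0,-5],"spin": 0},
  {"claw": 212,"translation": [0,0,0],"spin": 0},
  {"claw": 212,"translation": [0,0,0],"spin": 0},
])

```text
t: 7.8
ee_pos: [464.5, 83.1, 154.1]
eef_rot: [-1.183, 1.251, -1.25]
ft_force: [-0.7, -0.7, -2.5]
finger_gap: 0.233
```

```bash
cat > ov.py <<'E'
from h import *
import sys
def run(tag,dz=14.3-98):
  s=manip.read_state(); print(s['t'],s['ee_pos'],s['ft_force'],s['finger_gap'])
  e=s['ee_pos']; rc=e+np.array([-0.2-17.5,0.2+1.0,dz]); print('ring',rc.round(1))
  outs=[]
  for n,u0,v0,S in (('scene',345,140,9),('top',365,180,9)):
    snap(n,tag+n); z=load(tag+n)
    pr=lambda X:(lambda q:q[:2]/q[2])(z['K']@(np.array(z['R'])@np.array(X)+np.array(z['t']).ravel()))
    raw=cv2.resize(z['im'][v0:v0+45,u0:u0+44],None,fx=S,fy=S,interpolation=cv2.INTER_CUBIC); im=raw.copy()
    for c,r,col in ((rc,12.5,(0,0,255)),((446.6,84.6,26),26,(0,255,0)),((446.6,84.6,52),10,(255,0,0)),((446.6,84.6,60),4.5,(255,0,0))):
      pts=np.array([((pr(np.array(c)+[r*np.cos(t),r*np.sin(t),0])-[u0,v0]+.5)*S) for t in np.linspace(0,6.28,50)]).astype(int)
      cv2.polylines(im,[pts],True,col,1)
    cv2.imwrite(f'pics/{tag}{n}_ov.png',np.hstack([raw,im]))
  im,d,p=snap('wrist',tag+'w'); cv2.imwrite(f'pics/{tag}w_c.png',cv2.resize(im[100:300,200:440],None,fx=3.3,fy=3,interpolation=cv2.INTER_CUBIC))
run(sys.argv[1])
E
python3 ov.py a
```

```text
7.8 [464.52129324  83.07880453 154.08112754] [-0.74595172 -0.6899157  -2.49372203] 0.232842706711394
ring [446.8  84.3  70.4]
```

View pics/ascene_ov.png

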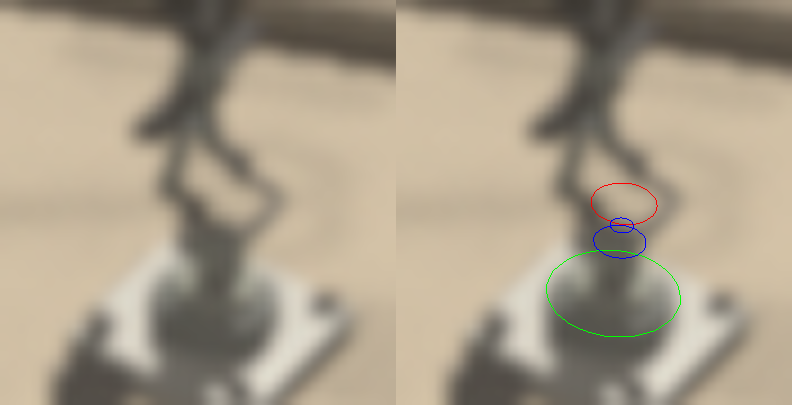

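View pics/atop_ov.png

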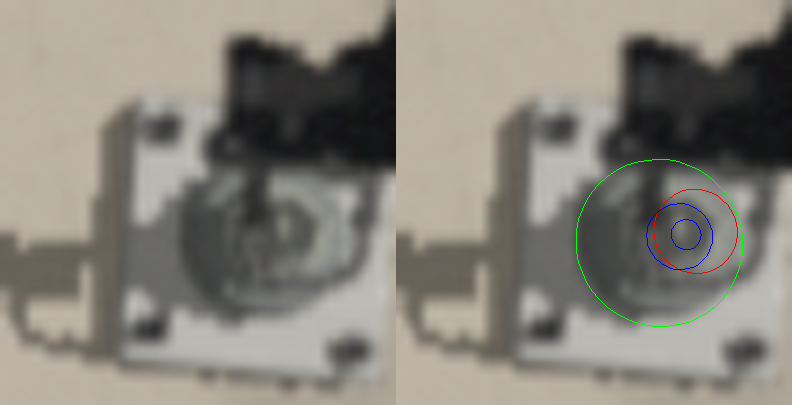

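View pics/aw_c.png

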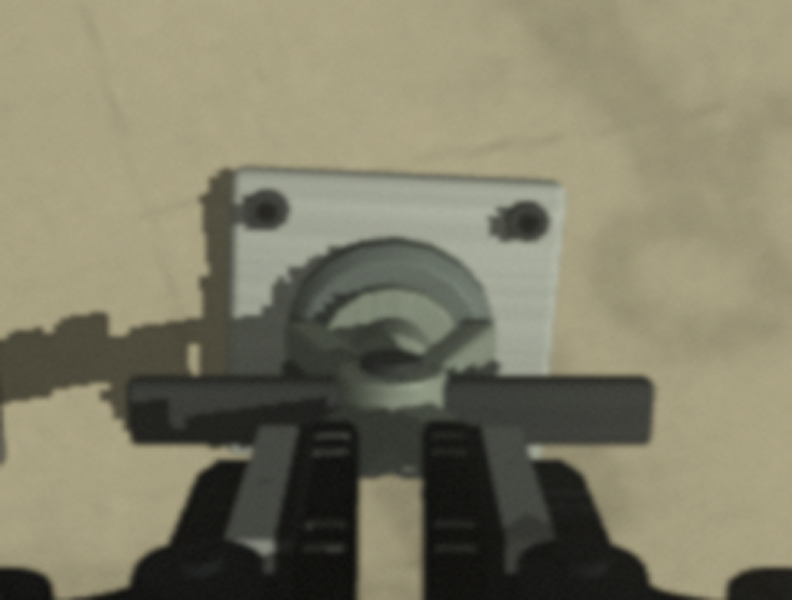

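```bash
python3 - <<'E'
from h import *
for n,dz,y0 in (('w4',35,245.1),('w5',35,85.2),('aw',0,83.2)):
  z=load(n);P=cloud(z)[z['d']>0]
  m=P[(P[:,2]>121+dz)&(P[:,2]<125+dz)&(abs(P[:,1]-y0)<50)&((abs(P[:,1]-y0)>28))]
  m=m[abs(m[:,0]-np.median(m[:,0]))<12]
  r=cv2.minAreaRect(m[:,:2].astype(np.float32)); print(n,len(m),r,np.median(m[:,2]))
  g=P[(P[:,2]>170+dz)&(P[:,2]<193+dz)&(abs(P[:,1]-y0)<12)]
  print(g.min(0).round(1),g.max(0).round(1),((g.min(0)+g.max(0))/2).round(1))
  for lo,hi in ((31,35),(45,53),(57.5,64)):
    m=P[(P[:,2]>lo)&(P[:,2]<hi)&(abs(P[:,0]-446)<24)&(abs(P[:,1]-85)<24)]
    c,rr=cv2.minEnclosingCircle(m[:,:2].astype(np.float32));print(lo,len(m),np.round(c,1),round(rr,1))
E
```

```text
w4 1151 ((443.33221435546875, 245.10784912109375), (83.95213317871094, 12.56320858001709), 86.80259704589844) 158.23640795433624
[431.9 233.1 205. ] [456.5 257.1 228. ] [444.2 245.1 216.5]
31 579 [446.6  84.9] 16.4
45 201 [446.8  84.7] 10.2
57.5 185 [446.9  85.1] 6.5
w5 1147 ((463.4683532714844, 85.44070434570312), (83.91307067871094, 12.64186954498291), 86.7221450805664) 158.21201134569222
[452.3  73.2 205. ] [476.7  97.2 227.8] [464.5  85.2 216.4]
31 491 [446.5  84.6] 16.5
45 110 [446.6  84.4] 10.0
57.5 152 [446.1  84.5] 6.5
aw 1147 ((463.64031982421875, 83.56120300292969), (84.13874816894531, 12.685818672180176), 86.79175567626953) 123.6581592900298
[452.6  71.2 170. ] [476.9  95.2 193. ] [464.7  83.2 181.5]
31 407 [452.3  84.3] 15.2
45 104 [452.1  83.9] 8.2
57.5 0 [0. 0.] 0.0
```

Call:
drive_tool([
  {"claw": 212,"translation": [0,0,-4],"spin": 0},
  {"claw": 212,"translation": [0,0,-4],"spin": 0},
  {"claw": 212,"translation": [0,0,-4],"spin": 0},
  {"claw": 212,"translation": [0,0,-4],"spin": 0},
  {"claw": 212,"translation": [0,0,-3],"spin": 0},
  {"claw": 212,"translation": [0,0,0],"spin": 0},
])

```text
t: 8.55
ee_pos: [464.3, 83.0, 134.8]
eef_rot: [-1.183, 1.251, -1.25]
ft_force: [-0.1, 0.6, -2.2]
finger_gap: 0.238
```

No contact. I continue down slowly.

Call:
drive_tool([
  {"claw": 212,"translation": [0,0,-2],"spin": 0},
  {"claw": 212,"translation": [0,0,-2],"spin": 0},
  {"claw": 212,"translation": [0,0,-2],"spin": 0},
  {"claw": 212,"translation": [0,0,-2],"spin": 0},
  {"claw": 212,"translation": [0,0,-2],"spin": 0},
  {"claw": 212,"translation": [0,0,-2],"spin": 0},
  {"claw": 212,"translation": [0,0,-1],"spin": 0},
  {"claw": 212,"translation": [0,0,0],"spin": 0},
  {"claw": 212,"translation": [0,0,0],"spin": 0},
])

```text
t: 9.45
ee_pos: [464.5, 83.0, 122.3]
eef_rot: [-1.182, 1.25, -1.25]
ft_force: [0.9, 0.4, -1.9]
finger_gap: 0.235
```

```bash
python3 ov.py b; python3 - <<'E'
from h import *
s=manip.read_state();print(s['ft_force'],s['wrist_torque'],s['eef_rot'],s['finger_gap'])
z=load('bw');P=cloud(z)[z['d']>0]
m=P[(P[:,2]>88)&(P[:,2]<92.5)&(abs(P[:,1]-83.3)<50)&((abs(P[:,1]-83.3)>28))]
m=m[abs(m[:,0]-np.median(m[:,0]))<12]
print(len(m),cv2.minAreaRect(m[:,:2].astype(np.float32)),np.median(m[:,2]))
for a in (1,-1):
  k=m[(m[:,1]-83.3)*a>0]; print(np.median(k,0))
E
```

```text
9.45 [464.54270531  83.03385047 122.26145714] [ 0.8871151   0.39176871 -1.86265644] 0.2351662981389028
ring [446.8  84.2  38.6]
[ 0.39500984  0.65471366 -2.5205764 ] [-0.0888902   0.00409817  0.02331538] [-1.18200365  1.25041504 -1.25050836] 0.23475505813381214
1131 ((463.56561279296875, 83.37437438964844), (83.96885681152344, 12.656889915466309), 86.7599868774414) 91.44423127245318
[465.97586688 118.04216364  91.44857306]
[462.18968753  48.69683239  91.44278317]
```

View pics/bscene_ov.png

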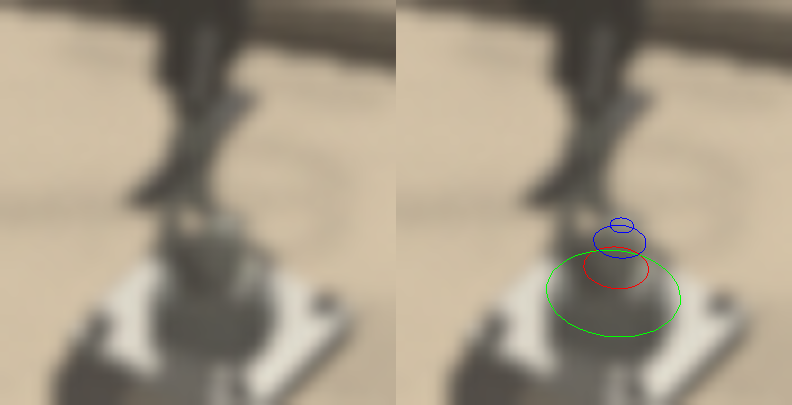

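View pics/bw_c.png

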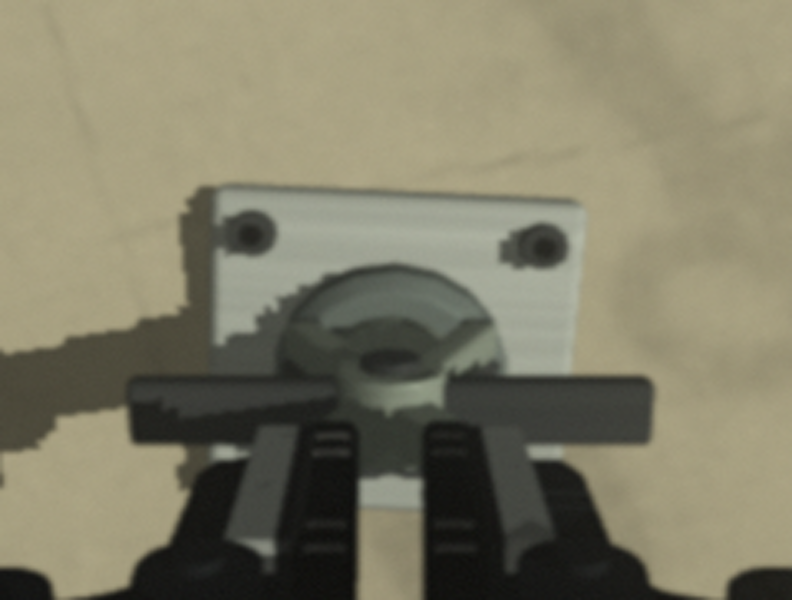

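```bash
python3 - <<'E'
from h import *
for n in('w5','aw','bw'):
  z=load(n);P=cloud(z)[z['d']>0]
  k=P[(abs(P[:,0]-482)<5)&(abs(P[:,1]-85)<20)];print(n,np.median(k[:,2]),len(k))
  k=P[(abs(P[:,0]-540)<20)&(abs(P[:,1]-85)<60)];print(np.median(k[:,2]),len(k))
  k=P[(abs(P[:,1]-84.6)<6)&(P[:,0]>458)&(P[:,0]<462)&(P[:,2]<60)];print('collar',np.median(k[:,2]),len(k))
  k=P[(abs(P[:,1]-84.6)<10)&(P[:,0]>465)&(P[:,0]<470)&(P[:,2]<60)];print('housing',np.median(k[:,2]),len(k))
E
```

```text
w5 269.91107823380327 10875
-0.3594465891003685 6182
collar 33.538507319204385 67
housing 24.783627380768763 136
aw 234.29765756911917 10724
-0.37556399625234366 7741
collar 33.282330946695055 90
housing 24.85130027835819 175
bw 202.0934381974057 10728
-0.3803075590318429 9745
collar 33.506471924872116 114
housing 24.922122692241455 238
```

Call:
drive_tool([
  {"claw": 212,"translation": [0,0.5,-1],"spin": 0},
  {"claw": 212,"translation": [0,0,-0.5],"spin": 0},
  {"claw": 212,"translation": [0,0,0],"spin": 0},
  {"claw": 212,"translation": [0,0,0],"spin": 0},
])

```text
t: 10.0
ee_pos: [464.5, 83.5, 120.7]
eef_rot: [-1.182, 1.25, -1.25]
ft_force: [-0.5, 0.3, -1.3]
finger_gap: 0.231
```

Call:
drive_tool([
  {"claw": 212,"translation": [0,0,-0.5],"spin": 0},
  {"claw": 212,"translation": [0,0,0],"spin": 0},
  {"claw": 212,"translation": [0,0,0],"spin": 0},
  {"claw": 212,"translation": [0,0,0],"spin": 0},
])

```text
t: 10.4
ee_pos: [464.5, 83.5, 120.3]
eef_rot: [-1.182, 1.251, -1.25]
ft_force: [0.9, -1.1, -2.7]
finger_gap: 0.239
```

```bash
python3 ov.py c; python3 - <<'E'
from h import *
s=manip.read_state();print(s['ft_force'],s['wrist_torque'],abs(s['qd']).max(),s['finger_gap'])
z=load('cw');P=cloud(z)[z['d']>0]
m=P[(P[:,2]>86.5)&(P[:,2]<91)&(abs(P[:,1]-83.3)<50)&((abs(P[:,1]-83.3)>28))]
m=m[abs(m[:,0]-np.median(m[:,0]))<12]
print(len(m),cv2.minAreaRect(m[:,:2].astype(np.float32)),np.median(m[:,2]))
g=P[(P[:,2]>135)&(P[:,2]<160)&(abs(P[:,1]-83.5)<12)];print(g.max(0),g.min(0))
k=P[(abs(P[:,1]-84.6)<30)&(P[:,2]>23)&(P[:,2]<27.5)&(abs(P[:,0]-446)<40)];print('housing y',k[:,1].min(),k[:,1].max(),k[:,0].max())
E
```

```text
10.4 [464.52746804  83.50622043 120.2773008 ] [ 0.89135122 -1.06231355 -2.73261021] 0.2390996494210371
ring [446.8  84.7  36.6]
[-0.36324492 -0.95987952 -2.07052685] [ 0.0747976  -0.03601167 -0.00031474] 0.001972734227441004 0.22820159636726567
1164 ((463.235595703125, 83.86592102050781), (84.10246276855469, 12.783252716064453), 86.77506256103516) 89.44190099575823
[476.72344476  95.49089663 159.98202254] [452.28088838  71.5067835  135.00352566]
housing y 60.15030871864962 108.58876722094277 471.282161478446
```

View pics/ctop_ov.png

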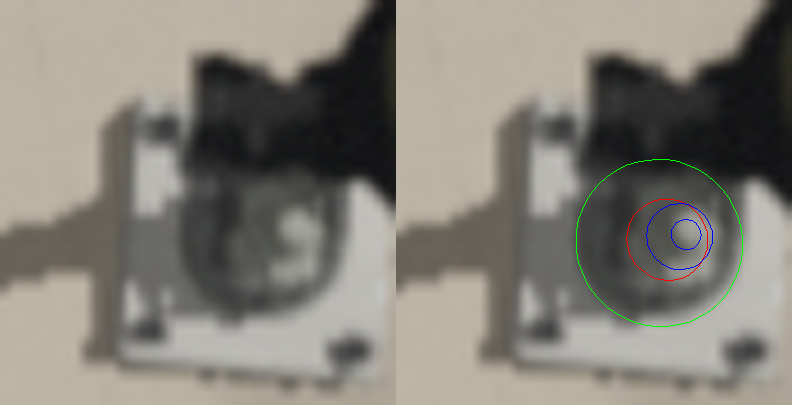

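```bash
python3 -c "
from rig import manip
print(manip.hand_in()); print(manip.read_state()['ft_force'])"
```

```text
the job is handed in; nothing more can be done
None
the job is handed in; nothing more can be done
```

I lifted the black-handled pliers from their stand and squeezed them to the hard stop. I then lowered the open ring over the stub and handed in at about 10.5 s, still holding the pliers. The hand-in gives no verdict, so these are my own last checks.

- **Ring position:** calculated from the pliers' cross bar, the ring centre is within about 1 mm of the spindle axis. It is about 0.4 mm above the groove's middle height.
- **Force and pose:** the wrist showed only the pliers' own weight, about 2 N, and I felt no contact with the spindle on the way down. The pliers were upright, and the last check showed the arm practically still.
- **Squeeze:** I could not measure the handle angle directly. The fingers stopped well short of their commanded closure and the handles looked parallel, so I take them as fully squeezed.
- **Disagreements:**
  - The scene and top camera overlays were off by about a pixel, some 2–3 mm. I relied on the wrist camera, which saw both the pliers and the spindle.
  - The finger opening read about 20 mm, where the handles should be 24 mm across.
- **Bystanders:** I kept clear of the timer, dropper and tape, but did not measure them again at the end.

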